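Load, clamp and power a circuit module in a test fixture

TASK

Load the circuit module for its test: slide it along the fixture's channel up to the end stop so that it lies over the recess, then press it down until its top is flush with the deck. Then turn the crank anticlockwise (seen from above) until the jaw stops, lying over the module, and last of all throw the supply's lever switch fully over to its other side. Leave the wrench, carton and dish where they are.

Things in the scene. Friction and masses are not known exactly. Their poses are not given: they have to be found in the camera images.
- fixture: Brass test fixture fixed to the bench, 40 mm high; its top is the deck. Origin on the bench under the recess's middle. A channel runs along y from its open end (y = +150 mm) to the end stop (y = -29 mm), between steel rails 42.5 mm apart, 9 mm thick, 8 mm above the deck. The jaw passes a gap in the +x rail (y = -20 to +20). The block reaches to x = +165 mm at y = -60 to +29, under jaw and crank.
- socket (a point): Middle of the recess's mouth, at deck height, 40 mm above the bench; axes as the fixture's. The recess is 42.5 (x) x 58.5 (y) mm, 12 mm deep once its floor pad is down, at the stop end of the channel.
- pad (a joint): How far the recess's black floor pad is pressed down, m: 0 raised, 1 mm below the deck; 0.011 fully down (stop). It sinks stiffly, at about 6 N, and stays where it is left.
- module: Loose circuit module: flat aluminium block 40 (x) x 56 (y) x 12 (z) mm with a white ceramic board let into its top, about 90 g. Origin at the centre of its underside; axes along its edges. It starts flat on the deck in the channel, its y axis along the channel, its middle 64 to 110 mm from the middle of the recess.
- module_top (a point): Centre of the module's top face.
- jaw (a joint): Travel of the aluminium clamp jaw in m along the fixture's -x, driven by the crank through rack and pinion (7.27 mm per rad): 0 fully open (nose at fixture x = +34 mm), 0.040 fully closed (nose at x = -6 mm, over the recess). Starts at 0 to 0.011. The jaw is 32 mm wide, its underside 2 mm and its top 16 mm above the deck; a module that stands proud blocks it.
- jaw_nose (a point): Middle of the top edge of the jaw's nose.
- crank (a joint): Crank angle in rad, growing anticlockwise seen from above: 0 jaw open, 5.5 jaw fully closed (stop). It starts at 0 to 1.5. It turns stiffly, about 4 N at the handle, and stays where it is left.
- crank_axis (a point): Point on the crank's vertical axis, at the height of crank_grip; at x = +105, y = -24 mm in the fixture's frame. At crank angle 0 the arm points along the fixture's +x.
- crank_grip (a point): On the axis of the crank's upright black handle: a freely spinning sleeve of 16 mm diameter, 45 mm from the crank axis, its lower end on the crank arm 68 mm and its top 103 mm above the bench; this point is 90 mm above the bench.
- supply: Grey bias supply box fixed to the bench, 120 (x) x 110 (y) x 60 (z) mm; origin at the centre of its underside. Black terminals on its -x face. On its top is a black switch block 70 x 50 x 25 mm with a lever.
- switch (a joint): Lever switch angle in rad about the supply's y axis through a point 82 mm above the bench: 0 off, leaning 0.5 rad to the supply's -x (terminal side); 1.0 on, leaning 0.5 rad to +x (stop). It stays where it is left; needs under 2 N at the ball.
- switch_tip (a point): Centre of the lever's grey ball, 26 mm diameter, 55 mm from its pivot.
- wrench: Bystander: wrench 180 mm long lying on the bench, origin at the middle of its length, on the bench.
- carton: Bystander: white carton 70 x 90 x 50 mm, origin at the centre of its underside.
- dish: Bystander: grey round dish, 110 mm across, 35 mm high, origin at the centre of its underside.
There are look-alikes about, which are no part of the job. Several things have the shape of the supply; the one meant has the colours described above. Of the things shaped like the module, the aluminium one is meant.

How it is judged:
By the outcome, as a careful person would: the job done as asked, in the order asked, and still so for the second after the job is handed in, with the robot touching nothing.
It also fails if it takes over 67 s, if anything falls off the work surface, if the arm or the gripper's body presses on something with over 40 N, if the wrist force passes 120 N, or if a joint passes its speed limit or range.

ROBOT

A 6-joint arm with a two-finger parallel gripper is mounted at the origin on the work surface. World frame = base frame: x ahead of the robot, y to its left, z up, the work surface at z = 0. Lengths are in mm, angles in rad, forces in N, time in s.
With the tool pointing down it reaches from about 350 to 775 mm from the base axis. Payload 7.3 kg.
Tool frame: the origin (TCP) lies on the centre line of the jaws, within the pads' length; the fingertips stand 14 mm ahead of it and the grasp point (between the pads) lies 5 mm behind it; z points along the fingers, y is the line along which they close (so a half turn about z gives the same grasp; the last joint's range is limited). The gripper opens to 92 mm and grips with 3 to 60 N. Pads are 19 mm wide; open, the fingers measure 130 mm over their backs; the gripper's body (75 mm by 190 mm) begins 47 mm behind the grasp point.
Start: joints at [-1.467, 0.342, 1.524, -0, 1.275, -0.146], TCP at [129.807, -508.718, 240.741] pointing down, gripper open.
Joint ranges: [-2.53, 2.53], [-0.77, 2.02], [0.04, 2.7], [-1, 4.14], [0.28, 2.66], [-3.11, 3.11]. Speed limits (rad/s): [2.57, 2.57, 3.14, 3.14, 3.14, 3.14].

INTERFACE

Orientations are given as [roll, pitch, yaw] about the fixed x, y, z axes, in that order (R = Rz(yaw) Ry(pitch) Rx(roll)).
In Python, from plant import get_obs, capture, bot, spot_in, trace, pinpoint gives the robot as it stands.
- The arm moves only by the tool play_rows, never from a script. Its argument "rows" is a list of rows, each a list of 2 entries, a list of its own where there are three numbers: the shift along the world's x, y, z in units of 3 cm (1.0 is 3 cm), then the turn, a rotation vector about the world's x, y, z in units of 8 degrees (1.0 is 8 degrees). A call has 1 to 12 rows; each row shifts and turns the commanded pose from where the row before left it; what a row does not reach is not made up. A row lasts 1/8 s, in which the tool goes at most 62.5 mm and 10.7 degrees, less where a joint would pass 70% of its speed; a pose out of reach is approached as far as the arm can. A call with a number of a shift or a turn outside -1 to 1 is refused whole. A call with a gripper value outside its range is refused whole. "hand" is the opening, from -1 (shut) to 1 (fully open), set as the call begins (left out, the last holds). The fingers move at their own pace and stop on an object; the grip force is fixed at half the most. Time passes only in rows, so rows that do not move let the fingers close. It gives the time, the measured TCP pose, the force, the opening and the grip force at its end, in the units of the state.
- get_obs(): the state, without advancing time (a new reading comes with each control period).
- capture(name): name is "scene" or "top"; returns a dict with "frame" (384x512x3 uint8, red, green, blue), "fov_y" (degrees; the focal length in pixels is half the picture's height over the tangent of half this angle, whatever the lens; pixels are square), "cx", "cy" (the principal point, pixels), "rvec" (rotation vector, rad) and "tvec" (3), from world to camera coordinates, as OpenCV has them. Camera axes: x right, y down, z forward; pixel columns grow to the right and rows downward; lengths in mm; the calibration is good to about 2 mm. A picture is of the moment at which its call begins. There is no depth.
- bot.close_job(): hands the job in; it is judged then, once.
Trained networks look in the newest picture that a camera, given by its name, has taken for a name from the list of things; names that differ only in an ending like _2 or _b are one class to them, and where a whole thing is asked for, a point or a joint stands for the part that bears it (a point fixed in the world has none). Each returns a list of dicts, best first, with "p" (0 to 1); they miss things now and then, are a little off and sometimes report something else, mostly with a low value. They report only what shows in the picture. A call takes as long as a camera call. They do not tell look-alikes from the thing itself.
- spot_in(query, camera): "at" ([row, column] in pixels, amid what is visible of it).
- trace(query, camera): "mask" (384x512 bool, what is visible of it) and "at" ([row, column] in pixels, amid what is visible of it).
- pinpoint(query, camera): "at" ([row, column] in pixels: a listed point, or the origin of a listed thing).
The state is a dict: "time": time; "joint_positions": joint angles; "dq": joint speeds; "tau": joint torques, N m; "tool_pos": TCP position; "tcp_rot": TCP orientation; "contact_force": force on the tool from outside, world axes, zero at the start; "moment": the same for the moment, N m; "grip_width": finger opening in mm; "finger_force": force on a finger pad.
Only numpy, scipy, OpenCV 4.12 (cv2) and the standard library are available. Lean on these libraries where they do the work, as an engineer would, in place of code of your own. Each camera call takes 0.05 s, during which the arm holds its last target. There are 200 camera calls.

## Working session

There is one attempt and no reset: what is moved stays moved. The work goes in short steps, Python scripts to look and compute and a tool call to move; the robot and the scene stay as the last step left them, time stands still between calls to the robot, and variables do not carry over. Pictures are saved under pics/ and viewed, at most 10 in all, crops included, and the job is handed in when it is done.

Besides the shell and the picture viewer there is one more tool, called after "Emit:" as name([rows], argument=value, ...), one row to a line, values as JSON. play_rows: Moves the arm, as the interface text tells. Shifts and turns lie within -1 to 1; 1 stands for 3 cm of shift or 8 degrees of turn. Its arguments: {"type":"object","properties":{"rows":{"type":"array"},"hand":{"type":"number"}},"required":["rows"]}

```bash
mkdir -p pics; ls; cat > h.py <<'E'
import numpy as np, cv2
from plant import get_obs, capture, bot, spot_in, trace, pinpoint
def cam(n):
    c=capture(n); f=c["frame"].shape[0]/2/np.tan(np.radians(c["fov_y"])/2)
    K=np.array([[f,0,c["cx"]],[0,f,c["cy"]],[0,0,1.]])
    R=cv2.Rodrigues(np.array(c["rvec"],float))[0]; t=np.array(c["tvec"],float)
    return dict(K=K,R=R,t=t,img=c["frame"])
def ray(c,rc):
    d=c["R"].T@np.linalg.inv(c["K"])@[rc[1],rc[0],1.]; o=-c["R"].T@c["t"]; return o,d/np.linalg.norm(d)
def atz(c,rc,z):
    o,d=ray(c,rc); return o+d*(z-o[2])/d[2]
def tri(c1,p1,c2,p2):
    P=[c["K"]@np.c_[c["R"],c["t"]] for c in(c1,c2)]
    X=cv2.triangulatePoints(P[0],P[1],np.array(p1[::-1],float),np.array(p2[::-1],float))[:,0]; return X[:3]/X[3]
def proj(c,X):
    p=c["K"]@(c["R"]@np.array(X,float)+c["t"]); return p[1]/p[2],p[0]/p[2]
def save(c,n): cv2.imwrite("pics/"+n,c["img"][...,::-1])
E
python3 - <<'E'
from h import *
cs={n:cam(n) for n in("scene","top")}
im=np.hstack([cs["scene"]["img"],cs["top"]["img"]])
cv2.imwrite("pics/a.png",cv2.resize(cs["scene"]["img"],(800,600),interpolation=cv2.INTER_CUBIC)[...,::-1])
cv2.imwrite("pics/b.png",cv2.resize(cs["top"]["img"],(800,600),interpolation=cv2.INTER_CUBIC)[...,::-1])
for n in cs: print(n,-cs[n]["R"].T@cs[n]["t"],cs[n]["R"][2])
for q in["fixture","socket","module","module_top","jaw_nose","crank_axis","crank_grip","supply","switch_tip","wrench","carton","dish"]:
  for n in cs: print(q,n,[(np.round(d["at"]).tolist(),round(d["p"],2)) for d in pinpoint(q,n)])
o=get_obs(); print(o["time"],o["tool_pos"],o["tcp_rot"],o["contact_force"],o["grip_width"])
E
```

```text
pics
scene [1164.3219052   263.50733633 1175.20014326] [-0.48763344 -0.26470786 -0.83195155]
top [ 387.00882992  -67.23007355 1226.99591994] [ 0.10271039  0.00522414 -0.99469758]
fixture scene [([211.0, 270.0], 0.95), ([303.0, 381.0], 0.18)]
fixture top [([185.0, 247.0], 0.87)]
socket scene [([203.0, 272.0], 0.84)]
socket top [([185.0, 254.0], 0.59)]
module scene [([220.0, 299.0], 0.85), ([236.0, 343.0], 0.84)]
module top [([197.0, 181.0], 0.52)]
module_top scene [([232.0, 343.0], 0.85), ([218.0, 298.0], 0.58), ([220.0, 243.0], 0.31)]
module_top top [([188.0, 221.0], 0.75), ([214.0, 333.0], 0.73), ([193.0, 182.0], 0.54)]
jaw_nose scene [([211.0, 262.0], 0.98)]
jaw_nose top [([176.0, 251.0], 0.84)]
crank_axis scene [([218.0, 246.0], 0.75)]
crank_axis top [([149.0, 260.0], 0.89)]
crank_grip scene [([236.0, 242.0], 0.65)]
crank_grip top [([140.0, 254.0], 0.59)]
supply scene [([158.0, 204.0], 0.87), ([135.0, 153.0], 0.85), ([160.0, 273.0], 0.6)]
supply top [([214.0, 390.0], 0.8), ([211.0, 335.0], 0.63), ([243.0, 276.0], 0.62)]
switch_tip scene [([126.0, 207.0], 0.64), ([103.0, 156.0], 0.64), ([125.0, 277.0], 0.52)]
switch_tip top [([254.0, 275.0], 0.56), ([216.0, 339.0], 0.5), ([221.0, 397.0], 0.5)]
wrench scene [([221.0, 244.0], 0.74)]
wrench top [([225.0, 139.0], 0.65)]
carton scene [([303.0, 379.0], 0.97), ([206.0, 264.0], 0.53)]
carton top [([155.0, 136.0], 0.91)]
dish scene [([208.0, 168.0], 0.94)]
dish top [([151.0, 324.0], 0.92)]
1.3 [ 129.80284375 -508.71694419  240.74465183] [3.14150236e+00 4.09433370e-06 2.49746597e-01] [0.10976939 0.49402391 0.14468736] 91.79735909223197
```

View pics/a.png

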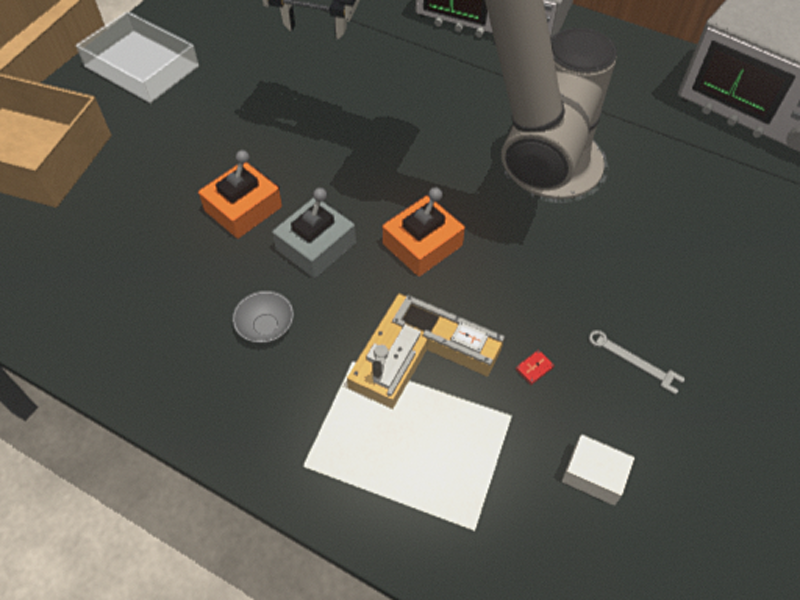

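View pics/b.png

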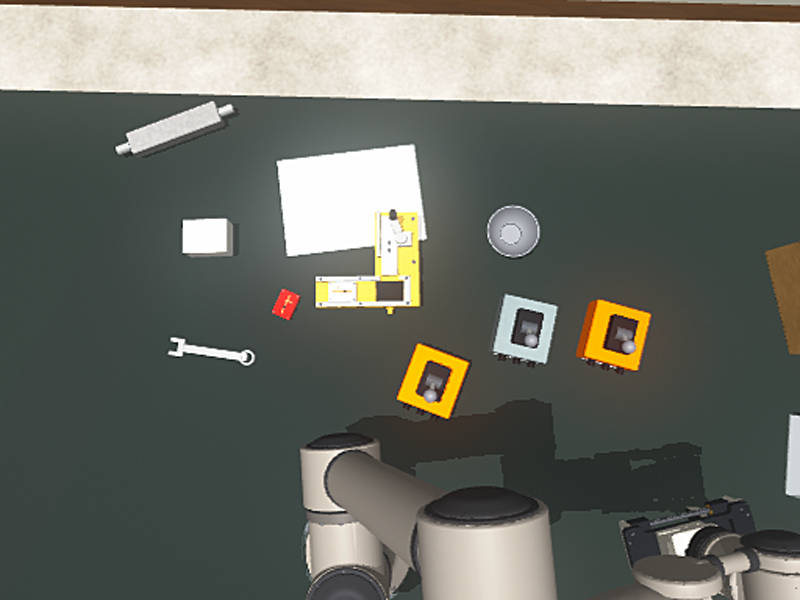

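Candidates, as [row, col] pixels:
- **Supply:** scene (158,204) is grey. (135,153) and (160,273) are orange decoys. In the top view the grey one is at (211,335).
- **Module:** top (187,219) is in the channel with a white board. The red block at (194,183) is a decoy.

I'll confirm both in one enlarged crop and fit the poses.

```bash
python3 - <<'E'
from h import *
cs={n:cam(n) for n in("scene","top")}
def crop(n,r0,r1,c0,c1,s): return cv2.resize(cs[n]["img"][r0:r1,c0:c1],None,fx=s,fy=s,interpolation=cv2.INTER_CUBIC)
A=crop("top",130,240,195,365,4.7)[:300]; 
A=crop("top",130,204,195,295,8)[:, :800]
B=crop("top",185,240,310,360,8)[:,:400]; B=B[:, :]
im=np.full((600,800,3),0,np.uint8)
im[:370,:500]=cv2.resize(cs["top"]["img"][130:204,195:295],(500,370),interpolation=cv2.INTER_CUBIC)
im[:300,500:800]=cv2.resize(cs["top"]["img"][180:240,310:370],(300,300),interpolation=cv2.INTER_CUBIC)
im[370:600,:414]=cv2.resize(cs["scene"]["img"][184:260,215:352],(414,230),interpolation=cv2.INTER_CUBIC)
im[300:600,500:800]=cv2.resize(cs["scene"]["img"][115:179,170:234],(300,300),interpolation=cv2.INTER_CUBIC)
cv2.imwrite("pics/c.png",im[...,::-1])
S,T=cs["scene"],cs["top"]
g=lambda q,n:[d["at"] for d in pinpoint(q,n)]
for q in["fixture","socket","jaw_nose","crank_axis","crank_grip"]:
  a,b=g(q,"scene"),g(q,"top"); 
  if a and b: X=tri(S,a[0],T,b[0]); print(q,X.round(1),np.subtract(proj(S,X),a[0]).round(1))
def near(l,p): return min(l,key=lambda a:np.hypot(*np.subtract(a,p)))
for q,ps,pt in[("module_top",(218,298),(188,221)),("switch_tip",(126,207),(216,339)),("supply",(158,204),(211,335))]:
  a,b=near(g(q,"scene"),ps),near(g(q,"top"),pt);X=tri(S,a,T,b);print(q,a,b,X.round(1),np.subtract(proj(S,X),a).round(1))
np.savez("masks.npz",**{n+q:near([0],0) if 0 else max(trace(q,n),key=lambda d:d["p"])["mask"] for n in cs for q in["fixture"]})
E
```

```text
fixture [516.9 -48.4  -2.5] [0.  0.3]
socket [635.6 -94.5 252.4] [-21. -37.]
jaw_nose [554.3 -50.4  65.4] [-0.1 -1.1]
crank_axis [626.6 -72.   92.2] [0.  0.1]
crank_grip [664.1 -53.   66. ] [-0.  -0.1]
module_top [213.8, 299.0] [184.6, 218.6] [520.1  44.9  61.9] [0.  0.3]
switch_tip [123.9, 205.2] [216.3, 339.1] [ 427.3 -312.9  138.7] [-0.1 -0.3]
supply [160.6, 203.3] [212.4, 334.1] [ 444.1 -329.   -26. ] [-0.3 -1.3]
```

View pics/c.png

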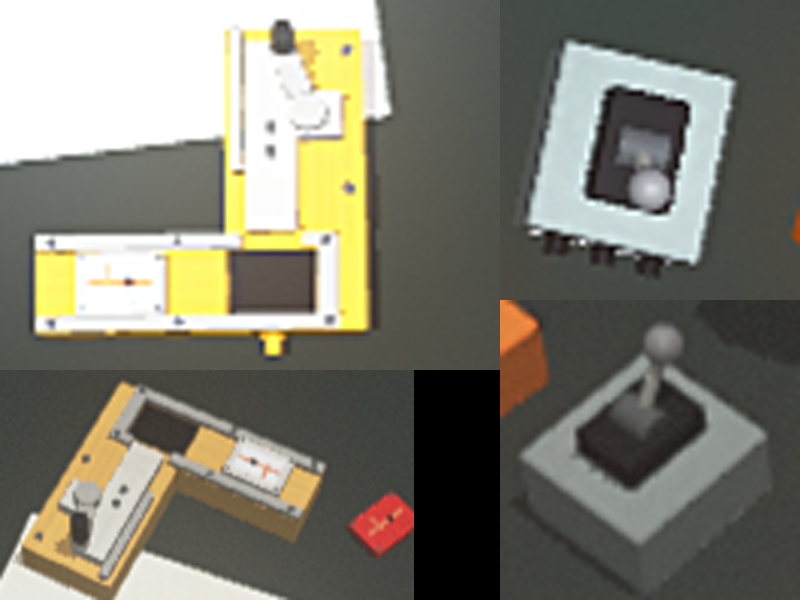

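```bash
cat > fit.py <<'E'
from h import *
from scipy.optimize import least_squares
S,T=cam("scene"),cam("top")
tp=lambda c,r:((r+.5)/5-.5+130,(c+.5)/5-.5+195)
sp=lambda c,r:((r-370+.5)/3.022-.5+184,(c+.5)/3.022-.5+215)
su=lambda c,r:((r+.5)/5-.5+180,(c-500+.5)/5-.5+310)
ss=lambda c,r:((r-300+.5)/4.6875-.5+115,(c-500+.5)/4.6875-.5+170)
obs=[(T,tp(35,331),(-30.25,150,48)),(T,tp(35,234),(30.25,150,48)),(T,tp(229,313),(-21.25,29.25,44)),(T,tp(316,313),(-21.25,-29.25,48)),
(T,tp(229,250),(21.25,29.25,40)),(T,tp(360,30),(165,-60,40)),(T,tp(369,330),(-30.25,-60,40)),(T,tp(225,30),(165,29,40)),
(S,sp(325,465),(-30.25,150,48)),(S,sp(297,515),(30.25,150,48)),(S,sp(22,547),(165,-60,40)),(S,sp(122,383),(-30.25,-60,40))]
def W(p,X): c,s=np.cos(p[2]),np.sin(p[2]); return np.array([p[0]+c*X[0]-s*X[1],p[1]+s*X[0]+c*X[1],X[2]])
def fit(obs,p0,h=None):
    f=lambda p:np.concatenate([np.subtract(proj(c,W(p,X)),q) for c,q,X in obs])
    r=least_squares(f,p0,loss="soft_l1"); return r.x,f(r.x).reshape(-1,2).round(1)
if __name__=="__main__":
    p,res=fit(obs,[515,-48,0]); print(p); print(res.tolist())
    for sel in("T","S"):
        o=[x for x in obs if (x[0] is T)==(sel=="T")]; print(sel,fit(o,p)[0])
    c,s=np.cos(p[2]),np.sin(p[2]); L=lambda X:np.array([c*(X[0]-p[0])+s*(X[1]-p[1]),-s*(X[0]-p[0])+c*(X[1]-p[1])])
    h=L(atz(T,tp(282,25),103));print("grip",h,np.arctan2(h[1]+24,h[0]-105),np.hypot(h[1]+24,h[0]-105))
    h=L(atz(S,sp(81,505),103));print("gripS?",h)
    print("nose",L(atz(T,tp(271,232),56)))
    print("modtop",L(atz(T,tp(120,284),52)), L(atz(S,sp(259,462),52)), "ends",L(atz(T,tp(76,284),52)),L(atz(T,tp(165,284),52)))
    so=[(T,su(566,40),(60,55,60)),(T,su(735,78),(60,-55,60)),(T,su(697,265),(-60,-55,60)),(T,su(530,228),(-60,55,60)),
        (S,ss(520,457),(60,55-110,60)),(S,ss(768,437),(-60,55,60)),(S,ss(645,543),(60,55,60)),]
    ps,res=fit(so[:4],[444,-329,0]);print("supply top",ps,res.tolist())
    ps,res=fit(so,ps);print("supply",ps,res.tolist())
    X=tri(T,su(650,190),S,ss(663,343));print("ball",X, "model",W(ps,[-55*np.sin(.5),0,82+55*np.cos(.5)]))
E
python3 fit.py
```

```text
[ 5.20431608e+02 -4.92657976e+01  4.14653532e-02]
[[0.0, 0.2], [0.5, 0.2], [0.4, -0.4], [0.0, 0.6], [-0.1, -0.5], [-0.5, 0.4], [-0.5, -0.3], [-0.1, -0.1], [-0.1, 0.2], [0.5, 0.8], [-0.7, -0.4], [-0.1, -0.4]]
T [ 5.20188962e+02 -4.91921312e+01  3.80600723e-02]
S [ 5.20947398e+02 -4.92973102e+01  4.65512666e-02]
grip [151.30049111  -8.4957426 ] 0.32312538006756736 48.82742543122887
gripS? [135.53368719 -13.72999606]
nose [29.86048116  0.36210584]
modtop [-1.42381798 96.26901072] [-2.72918992 95.40283747] ends [ -1.03982324 124.08903618] [-1.81649537 67.81993593]
supply top [ 4.50164054e+02 -3.22471609e+02 -1.90427674e-01] [[-0.0, -0.3], [-0.1, 0.4], [0.2, 0.7], [-0.1, -0.8]]
supply [ 4.50115695e+02 -3.21736811e+02 -1.88134136e-01] [[0.0, -0.6], [-0.1, 0.1], [0.2, 0.5], [-0.1, -1.0], [-0.2, -0.6], [-1.1, 0.6], [0.5, -0.7]]
ball [ 424.44536624 -316.91068843  133.84807439] model [ 424.21256348 -316.80522647  130.2670409 ]
```

Emit:
play_rows([
  [[0.9,0.86,0],[0,0,-0.125]],
  [[0.9,0.86,0],[0,0,-0.125]],
  [[0.9,0.86,0],[0,0,-0.125]],
  [[0.9,0.86,0],[0,0,-0.125]],
  [[0.9,0.86,0],[0,0,-0.125]],
  [[0.9,0.86,0],[0,0,-0.125]],
  [[0.9,0.86,0],[0,0,-0.125]],
  [[0.9,0.86,0],[0,0,-0.125]],
  [[0.9,0.86,0],[0,0,-0.125]],
  [[0.9,0.86,0],[0,0,-0.125]],
  [[0.9,0.86,0],[0,0,-0.125]],
  [[0.9,0.86,0],[0,0,-0.125]],
], hand=-1)

```text
time: 3.9
tool_pos: [454.7, -198.2, 240.8]
tcp_rot: [3.141, -0.0, 0.04]
contact_force: [0.3, -0.5, -0.1]
grip_width: 0.5
finger_force: 0.0
```

Emit:
play_rows([
  [[0.2,0.94,0],[0,0,0]],
  [[0.2,0.94,0],[0,0,0]],
  [[0.2,0.94,0],[0,0,0]],
  [[0.2,0.94,0],[0,0,0]],
  [[0.2,0.94,0],[0,0,0]],
  [[0.2,0.94,0],[0,0,0]],
  [[0.2,0.94,0],[0,0,0]],
  [[0.2,0.94,0],[0,0,0]],
  [[0.2,0.94,0],[0,0,0]],
  [[0.2,0.94,0],[0,0,0]],
  [[0,0.94,0],[0,0,0]],
  [[0,0,0],[0,0,0]],
])

```text
time: 5.4
tool_pos: [513.6, 112.5, 240.6]
tcp_rot: [-3.142, 0.0, 0.043]
contact_force: [-0.6, -0.3, 0.5]
grip_width: 0.6
finger_force: 0.0
```

Emit:
play_rows([
  [[0,0,-1],[0,0,0]],
  [[0,0,-1],[0,0,0]],
  [[0,0,-1],[0,0,0]],
  [[0,0,-1],[0,0,0]],
  [[0,0,-1],[0,0,0]],
  [[0,0,-0.5],[0,0,0]],
  [[0,0,-0.5],[0,0,0]],
  [[0,0,-0.1],[0,0,0]],
  [[0,0,0],[0,0,0]],
])

```text
time: 6.52
tool_pos: [514.2, 111.1, 58.2]
tcp_rot: [3.141, -0.001, 0.04]
contact_force: [0.1, -0.4, 0.1]
grip_width: 0.0
finger_force: 0.0
```

```bash
python3 - <<'E'
from h import *
o=get_obs();print(o["tool_pos"],o["contact_force"])
T,S=cam("top"),cam("scene")
im=np.zeros((600,800,3),np.uint8)
im[:,:400]=cv2.resize(T["img"][150:210,195:235],(400,600),interpolation=cv2.INTER_CUBIC)
im[:,400:]=cv2.resize(S["img"][195:255,290:330],(400,600),interpolation=cv2.INTER_CUBIC)
cv2.imwrite("pics/d.png",im[...,::-1])
E
```

```text
[514.18979004 111.05245024  58.17333959] [ 0.08314338 -0.36905184  0.10720491]
```

View pics/d.png

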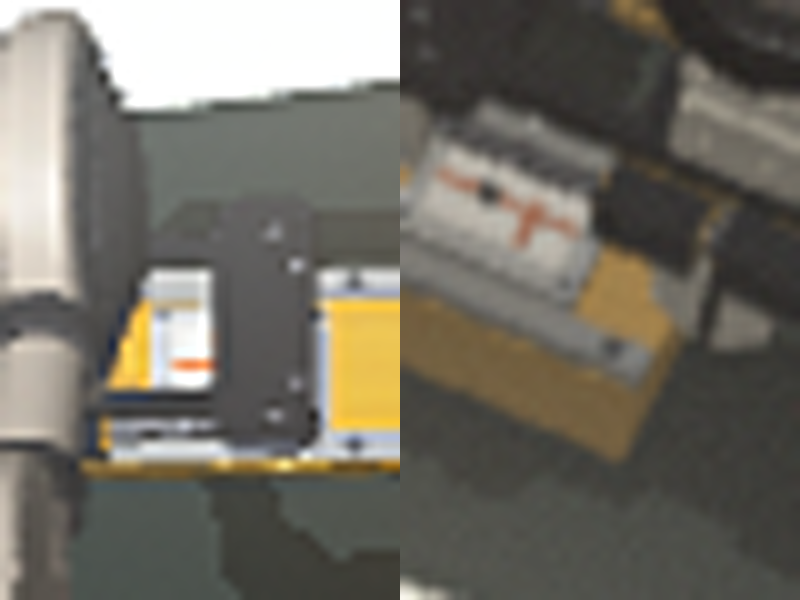

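Emit:
play_rows([
  [[0.014,-0.33,0],[0,0,0]],
  [[0.014,-0.33,0],[0,0,0]],
  [[0.014,-0.33,0],[0,0,0]],
  [[0.014,-0.33,0],[0,0,0]],
  [[0.014,-0.33,0],[0,0,0]],
  [[0.014,-0.33,0],[0,0,0]],
  [[0.014,-0.33,0],[0,0,0]],
  [[0.014,-0.33,0],[0,0,0]],
  [[0.014,-0.33,0],[0,0,0]],
  [[0.014,-0.33,0],[0,0,0]],
])

```text
time: 7.88
tool_pos: [518.1, 11.5, 57.8]
tcp_rot: [3.142, -0.0, 0.04]
contact_force: [0.7, 1.6, 2.7]
grip_width: 0.7
finger_force: 1.9
```

Emit:
play_rows([
  [[0.005,-0.1,0],[0,0,0]],
  [[0.005,-0.1,0],[0,0,0]],
  [[0.005,-0.1,0],[0,0,0]],
])

```text
time: 8.25
tool_pos: [518.5, 3.2, 57.9]
tcp_rot: [-3.142, -0.0, 0.041]
contact_force: [-0.5, 3.4, 5.4]
grip_width: 0.3
finger_force: 2.7
```

Emit:
play_rows([
  [[0.003,-0.07,0],[0,0,0]],
  [[0.003,-0.07,0],[0,0,0]],
])

```text
time: 8.5
tool_pos: [518.7, -1.1, 57.8]
tcp_rot: [3.141, -0.0, 0.041]
contact_force: [-0.2, 2.9, 4.2]
grip_width: 0.3
finger_force: 2.6
```

Emit:
play_rows([
  [[0.003,-0.05,0],[0,0,0]],
  [[0,0,0],[0,0,0]],
])

```text
time: 8.75
tool_pos: [518.8, -2.8, 57.8]
tcp_rot: [3.141, -0.0, 0.04]
contact_force: [0.3, 2.2, 4.5]
grip_width: 0.3
finger_force: 2.3
```

Emit:
play_rows([
  [[0.003,-0.05,0],[0,0,0]],
  [[0.003,-0.05,0],[0,0,0]],
  [[0,0,0],[0,0,0]],
])

```text
time: 9.12
tool_pos: [518.9, -5.8, 57.7]
tcp_rot: [3.141, 0.0, 0.04]
contact_force: [-0.1, 1.4, 4.6]
grip_width: 0.6
finger_force: 2.3
```

```bash
python3 - <<'E'
from h import *
T,S=cam("top"),cam("scene")
im=np.zeros((600,800,3),np.uint8)
im[:,:400]=cv2.resize(T["img"][150:210,215:255],(400,600),interpolation=cv2.INTER_CUBIC)
im[:,400:]=cv2.resize(S["img"][185:245,255:295],(400,600),interpolation=cv2.INTER_CUBIC)
cv2.imwrite("pics/e.png",im[...,::-1])
E
```

```text
(no output)
```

View pics/e.png

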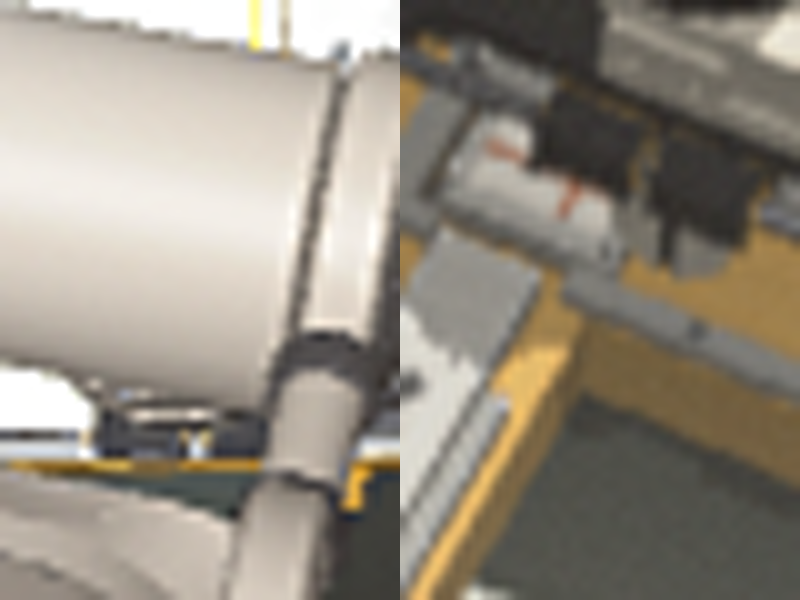

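The right half shows the module at about (530,190), nearly against the stop, with the fingers behind it at (660,240). I'll push on until the force rises.

Emit:
play_rows([
  [[0.003,-0.07,0],[0,0,0]],
  [[0,0,0],[0,0,0]],
])

```text
time: 9.48
tool_pos: [518.7, -8.1, 57.3]
tcp_rot: [3.141, 0.001, 0.04]
contact_force: [0.5, -0.2, 0.6]
grip_width: 0.3
finger_force: 0.0
```

Emit:
play_rows([
  [[0.003,-0.05,0],[0,0,0]],
  [[0,0,0],[0,0,0]],
])

```text
time: 9.72
tool_pos: [518.9, -9.5, 57.5]
tcp_rot: [3.141, 0.001, 0.04]
contact_force: [-0.5, -0.6, -0.3]
grip_width: 0.5
finger_force: 0.0
```

Emit:
play_rows([
  [[0.002,-0.04,0],[0,0,0]],
  [[0,0,0],[0,0,0]],
])

```text
time: 9.98
tool_pos: [519.1, -10.5, 57.7]
tcp_rot: [3.141, 0.0, 0.04]
contact_force: [0.5, 0.4, -0.3]
grip_width: 0.1
finger_force: 0.0
```

Emit:
play_rows([
  [[0.002,-0.04,0],[0,0,0]],
  [[0.002,-0.04,0],[0,0,0]],
  [[0,0,0],[0,0,0]],
])

```text
time: 10.35
tool_pos: [518.9, -11.6, 57.7]
tcp_rot: [-3.14, 0.001, 0.04]
contact_force: [-0.1, 7.7, 1.7]
grip_width: 0.2
finger_force: 3.2
```

```bash
python3 - <<'E'
from h import *
T,S=cam("top"),cam("scene")
from fit import W
p=[520.43,-49.27,.0415]
for d in pinpoint("module_top","scene")[:3]:
  X=atz(S,d["at"],51)-[p[0],p[1],0]; c,s=np.cos(p[2]),np.sin(p[2]); print(d,c*X[0]+s*X[1],-s*X[0]+c*X[1])
for X in[(21.25,-29,48),(-21.25,-29,48),(21.25,27,51),(0,-29,51)]: print(X,np.round(proj(S,W(p,X)),1))
cv2.imwrite("pics/f.png",cv2.resize(S["img"][185:225,252:305],(795,600),interpolation=cv2.INTER_CUBIC)[...,::-1])
E
```

```text
{'at': [199.0, 265.4], 'p': 0.68} -3.693270063669453 -12.503158435513459
{'at': [233.0, 343.9], 'p': 0.63} -2.6142756569484558 223.61741416424113
(21.25, -29, 48) [204.  256.1]
(-21.25, -29, 48) [192.7 262.9]
(21.25, 27, 51) [211.2 274.2]
(0, -29, 51) [197.7 259.6]
```

View pics/f.png

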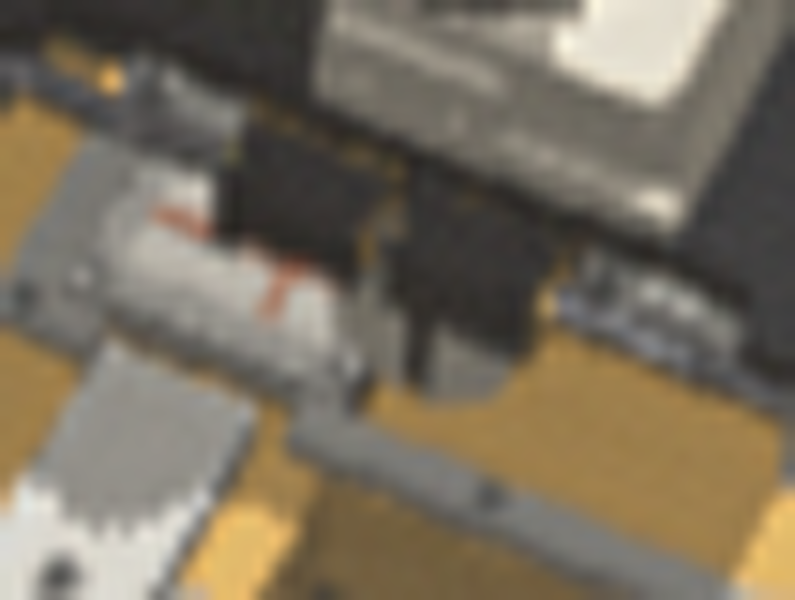

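Module is at the stop: its far edge meets it at about (110,270), and the force rose to 7.7 N. Next I'll back off, lift, centre over it and press.

Emit:
play_rows([
  [[0,0.13,0],[0,0,0]],
  [[0,0,0.5],[0,0,0]],
  [[0,0,0.5],[0,0,0]],
  [[0.015,-0.5,0],[0,0,0]],
  [[0.02,-0.5,0],[0,0,0]],
  [[0.02,-0.42,0],[0,0,0]],
  [[0,0,-0.4],[0,0,0]],
  [[0,0,-0.2],[0,0,0]],
  [[0,0,0],[0,0,0]],
])

```text
time: 11.72
tool_pos: [520.2, -51.0, 68.7]
tcp_rot: [-3.141, 0.002, 0.041]
contact_force: [0.3, 0.3, -0.5]
grip_width: 0.4
finger_force: 0.0
```

Emit:
play_rows([
  [[0,0,-0.1],[0,0,0]],
  [[0,0,-0.1],[0,0,0]],
  [[0,0,-0.1],[0,0,0]],
  [[0,0,0],[0,0,0]],
])

```text
time: 12.22
tool_pos: [521.1, -51.3, 60.9]
tcp_rot: [3.142, -0.0, 0.041]
contact_force: [0.3, 2.4, 1.3]
grip_width: 0.6
finger_force: 0.8
```

Emit:
play_rows([
  [[0,0,-0.05],[0,0,0]],
  [[0,0,-0.05],[0,0,0]],
  [[0,0,0],[0,0,0]],
])

```text
time: 12.6
tool_pos: [521.1, -51.4, 57.9]
tcp_rot: [-3.142, -0.0, 0.04]
contact_force: [-0.4, 0.8, 3.6]
grip_width: 0.6
finger_force: 2.0
```

Emit:
play_rows([
  [[0,0,-0.05],[0,0,0]],
  [[0,0,-0.05],[0,0,0]],
  [[0,0,0],[0,0,0]],
])

```text
time: 12.98
tool_pos: [521.1, -51.3, 54.9]
tcp_rot: [-3.142, -0.0, 0.04]
contact_force: [0.7, 2.4, 4.1]
grip_width: 0.4
finger_force: 2.0
```

Emit:
play_rows([
  [[0,0,-0.04],[0,0,0]],
  [[0,0,0],[0,0,0]],
])

```text
time: 13.22
tool_pos: [521.1, -51.4, 54.2]
tcp_rot: [3.142, -0.001, 0.04]
contact_force: [-2.6, 3.4, 9.1]
grip_width: 0.4
finger_force: 4.5
```

Emit:
play_rows([
  [[0,0,-0.04],[0,0,0]],
  [[0,0,0],[0,0,0]],
])

```text
time: 13.48
tool_pos: [521.2, -51.4, 54.0]
tcp_rot: [3.141, -0.001, 0.04]
contact_force: [-4.1, 2.3, 18.7]
grip_width: 0.7
finger_force: 9.5
```

Emit:
play_rows([
  [[0,0,-0.03],[0,0,0]],
  [[0,0,0],[0,0,0]],
])

```text
time: 13.72
tool_pos: [521.2, -51.4, 53.9]
tcp_rot: [3.141, -0.002, 0.04]
contact_force: [-6.9, 3.6, 26.2]
grip_width: 0.8
finger_force: 13.3
```

Emit:
play_rows([
  [[0,0,1],[0,0,0]],
  [[0,0,1],[0,0,0]],
  [[0,0,1],[0,0,0]],
  [[-1,0,1],[0,0,0]],
  [[-1,0,1],[0,0,0]],
  [[-1,0,0],[0,0,0]],
  [[-1,0,0],[0,0,0]],
  [[-1,0,0],[0,0,0]],
  [[0,0,0],[0,0,0]],
], hand=0.1)

```text
time: 14.85
tool_pos: [369.3, -51.5, 201.3]
tcp_rot: [3.141, 0.001, 0.04]
contact_force: [0.4, -0.5, 0.3]
grip_width: 50.4
finger_force: 0.0
```

```bash
python3 - <<'E'
from h import *
T,S=cam("top"),cam("scene")
im=np.zeros((600,800,3),np.uint8)
im[:,:400]=cv2.resize(T["img"][130:205,225:275],(400,600),interpolation=cv2.INTER_CUBIC)
im[:,400:]=cv2.resize(S["img"][184:259,225:275],(400,600),interpolation=cv2.INTER_CUBIC)
cv2.imwrite("pics/g.png",im[...,::-1]); print(get_obs()["tool_pos"])
E
```

```text
[371.45789837 -51.85671799 201.59967457]
```

View pics/g.png

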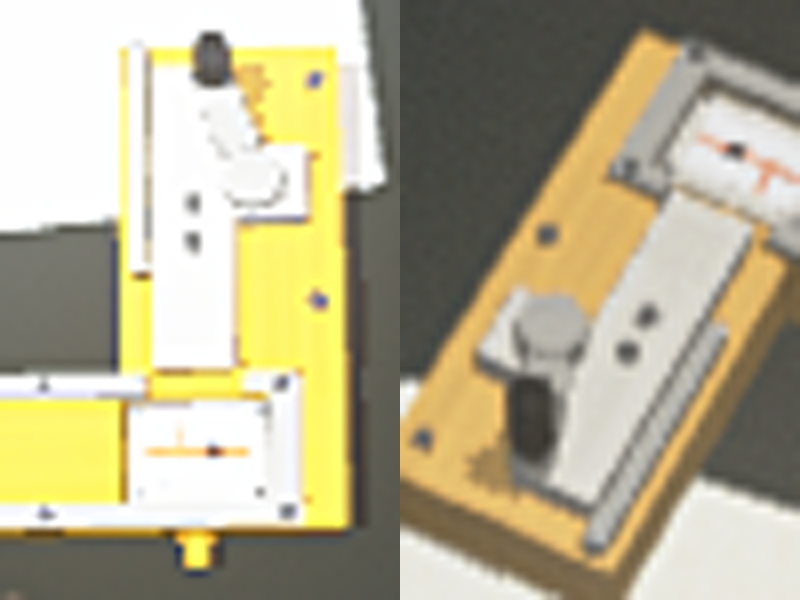

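```bash
python3 - <<'E'
from h import *
T,S=cam("top"),cam("scene")
t=lambda c,r:((r+.5)/8-.5+130,(c+.5)/8-.5+225); s=lambda c,r:((r+.5)/8-.5+184,(c-400+.5)/8-.5+225)
p=[520.43,-49.27,.0415]; c_,s_=np.cos(p[2]),np.sin(p[2])
def L(X): d=X[:2]-p[:2]; return np.array([c_*d[0]+s_*d[1],-s_*d[0]+c_*d[1],X[2]])
for n,a,b in[("top",t(212,45),s(530,386)),("hub",t(254,178),s(550,325)),("nose",t(196,368),s(712,212))]:
  X=tri(T,a,S,b);print(n,X.round(1),L(X).round(1))
for n,q in[("top T",L(atz(T,t(212,45),103))),("top S",L(atz(S,s(530,386),103))),("nose T",L(atz(T,t(196,368),56)))]:
  print(n,q.round(1),np.arctan2(q[1]+24,q[0]-105),np.hypot(q[1]+24,q[0]-105))
a,b=[pinpoint("crank_grip",n) for n in("scene","top")]
print(a,b); X=tri(S,a[0]["at"],T,b[0]["at"]);print(X,L(X))
o=get_obs();print(o["tool_pos"])
E
```

```text
top [668.7 -51.9 108.8] [148.   -8.8 108.8]
hub [626.3 -69.7  67.8] [104.9 -24.8  67.8]
nose [552.3 -48.5  52. ] [31.8 -0.5 52. ]
top T [149.5  -8.7 103. ] 0.33214872145949803 47.03097505006167
top S [145.3 -10.5 103. ] 0.32409223885622296 42.51035793870213
nose T [31.2 -0.5 56. ] 2.832909991715516 77.41379743168514
[{'at': [232.7, 240.3], 'p': 0.7}] [{'at': [138.9, 251.0], 'p': 0.68}, {'at': [151.9, 256.4], 'p': 0.22}]
[662.79120465 -54.91070319  91.43640372] [142.00460946 -11.54214084  91.43640372]
[371.57219471 -51.65045556 201.29655817]
```

Emit:
play_rows([
  [[1,0,0],[0,0,0]],
  [[1,0,0],[0,0,0]],
  [[1,0,0],[0,0,0]],
  [[1,0,0],[0,0,0]],
  [[1,0,0],[0,0,0]],
  [[1,0,0],[0,0,0]],
  [[1,0,0],[0,0,0]],
  [[1,0,0],[0,0,0]],
  [[1,0,0],[0,0,0]],
  [[0.89,-0.03,0],[0,0,0]],
  [[0,0,0],[0,0,0]],
  [[0,0,0],[0,0,0]],
])

```text
time: 16.65
tool_pos: [667.0, -52.2, 200.7]
tcp_rot: [-3.141, 0.002, 0.041]
contact_force: [-0.2, -0.3, 0.2]
grip_width: 50.2
finger_force: 0.0
```

Emit:
play_rows([
  [[0,0,-1],[0,0,0]],
  [[0,0,-1],[0,0,0]],
  [[0,0,-1],[0,0,0]],
  [[0,0,-0.4],[0,0,0]],
  [[0,0,-0.31],[0,0,0]],
  [[0,0,0],[0,0,0]],
])

```text
time: 17.4
tool_pos: [667.6, -52.4, 90.4]
tcp_rot: [3.141, -0.0, 0.04]
contact_force: [-0.3, -0.4, 0.2]
grip_width: 50.8
finger_force: 0.0
```

Emit:
play_rows([
  [[0,0,0],[0,0,0]],
  [[0,0,0],[0,0,0]],
  [[0,0,0],[0,0,0]],
  [[0,0,0],[0,0,0]],
], hand=-1)

```text
time: 17.9
tool_pos: [667.7, -52.2, 90.4]
tcp_rot: [-3.141, -0.0, 0.04]
contact_force: [1.2, -4.1, 1.0]
grip_width: 15.6
finger_force: 30.6
```

```bash
python3 - <<'E'
import numpy as np
a=np.linspace(.378,5.54,17); P=45*np.c_[np.cos(a),np.sin(a)]
print((np.diff(P,axis=0)/30).round(2).tolist())
E
```

```text
[[-0.25, 0.41], [-0.37, 0.31], [-0.45, 0.18], [-0.48, 0.03], [-0.47, -0.12], [-0.4, -0.26], [-0.3, -0.38], [-0.16, -0.45], [-0.01, -0.48], [0.14, -0.46], [0.28, -0.39], [0.39, -0.28], [0.46, -0.14], [0.48, 0.01], [0.45, 0.16], [0.38, 0.3]]
```

Emit:
play_rows([
  [[-0.25,0.41,0],[0,0,0]],
  [[-0.37,0.31,0],[0,0,0]],
  [[-0.45,0.18,0],[0,0,0]],
  [[-0.48,0.03,0],[0,0,0]],
])

```text
time: 18.4
tool_pos: [622.0, -23.6, 90.4]
tcp_rot: [-3.141, -0.003, 0.041]
contact_force: [3.6, -1.5, -2.8]
grip_width: 15.2
finger_force: 30.0
```

Emit:
play_rows([
  [[-0.47,-0.12,0],[0,0,0]],
  [[-0.4,-0.26,0],[0,0,0]],
  [[-0.3,-0.38,0],[0,0,0]],
  [[-0.16,-0.45,0],[0,0,0]],
  [[0,0,0],[0,0,0]],
])

```text
time: 19.02
tool_pos: [581.1, -63.1, 90.4]
tcp_rot: [3.14, -0.0, 0.039]
contact_force: [1.2, -2.4, 0.9]
grip_width: 15.2
finger_force: 30.0
```

Emit:
play_rows([
  [[-0.01,-0.48,0],[0,0,0]],
  [[0.14,-0.46,0],[0,0,0]],
  [[0.28,-0.39,0],[0,0,0]],
  [[0.39,-0.28,0],[0,0,0]],
  [[0.46,-0.14,0],[0,0,0]],
  [[0,0,0],[0,0,0]],
])

```text
time: 19.77
tool_pos: [620.2, -113.3, 90.3]
tcp_rot: [-3.141, -0.001, 0.04]
contact_force: [3.3, 4.8, 2.4]
grip_width: 15.1
finger_force: 30.0
```

Emit:
play_rows([
  [[0.48,0.01,0],[0,0,0]],
  [[0.45,0.16,0],[0,0,0]],
  [[0.2,0.15,0],[0,0,0]],
  [[0,0,0],[0,0,0]],
])

```text
time: 20.27
tool_pos: [653.3, -104.1, 90.3]
tcp_rot: [3.141, -0.001, 0.041]
contact_force: [1.6, 0.8, 3.8]
grip_width: 15.1
finger_force: 30.0
```

Emit:
play_rows([
  [[0.16,0.14,0],[0,0,0]],
  [[0,0,0],[0,0,0]],
])

```text
time: 20.52
tool_pos: [658.1, -99.8, 90.3]
tcp_rot: [3.141, -0.001, 0.04]
contact_force: [0.5, -2.5, 3.7]
grip_width: 15.7
finger_force: 30.0
```

Emit:
play_rows([
  [[0.05,0.05,0],[0,0,0]],
  [[0,0,0],[0,0,0]],
])

```text
time: 20.78
tool_pos: [659.0, -98.9, 90.3]
tcp_rot: [3.14, 0.0, 0.04]
contact_force: [-1.7, -5.1, 4.4]
grip_width: 15.2
finger_force: 30.0
```

Emit:
play_rows([
  [[0.05,0.05,0],[0,0,0]],
  [[0,0,0],[0,0,0]],
])

```text
time: 21.02
tool_pos: [659.3, -98.7, 90.2]
tcp_rot: [3.139, 0.003, 0.04]
contact_force: [-6.6, -9.2, 6.5]
grip_width: 15.0
finger_force: 30.0
```

Emit:
play_rows([
  [[0.05,0.05,0],[0,0,0]],
  [[0,0,0],[0,0,0]],
])

```text
time: 21.28
tool_pos: [659.4, -98.6, 90.1]
tcp_rot: [3.137, 0.007, 0.04]
contact_force: [-11.9, -14.3, 9.2]
grip_width: 15.4
finger_force: 30.0
```

Emit:
play_rows([
  [[0,0,0],[0,0,0]],
  [[0,0,0],[0,0,0]],
  [[0,0,0],[0,0,0]],
  [[0,0,0.5],[0,0,0]],
  [[0,0,1],[0,0,0]],
  [[0,0,1],[0,0,0]],
  [[0,0,1],[0,0,0]],
  [[0,0,0.8],[0,0,0]],
  [[0,0,0],[0,0,0]],
], hand=0.1)

```text
time: 22.4
tool_pos: [663.3, -94.9, 222.4]
tcp_rot: [3.14, -0.006, 0.041]
contact_force: [0.3, -0.1, -0.5]
grip_width: 50.6
finger_force: 0.0
```

Emit:
play_rows([
  [[-0.924,-0.715,0],[0,0,-0.164]],
  [[-0.924,-0.715,0],[0,0,-0.164]],
  [[-0.924,-0.715,0],[0,0,-0.164]],
  [[-0.924,-0.715,0],[0,0,-0.164]],
  [[-0.924,-0.715,0],[0,0,-0.164]],
  [[-0.924,-0.715,0],[0,0,-0.164]],
  [[-0.924,-0.715,0],[0,0,-0.164]],
  [[-0.924,-0.715,0],[0,0,-0.164]],
  [[-0.924,-0.715,0],[0,0,-0.164]],
  [[-0.924,-0.715,0],[0,0,-0.164]],
  [[0,0,0],[0,0,0]],
  [[0,0,0],[0,0,0]],
], hand=-1)

```text
time: 23.9
tool_pos: [385.1, -309.1, 218.7]
tcp_rot: [-3.141, 0.0, -0.189]
contact_force: [-0.3, 0.6, 0.5]
grip_width: 0.6
finger_force: 0.0
```

```bash
python3 - <<'E'
from h import *
from fit import W
T,S=cam("top"),cam("scene")
im=np.zeros((600,800,3),np.uint8)
im[:,:400]=cv2.resize(T["img"][130:205,225:275],(400,600),interpolation=cv2.INTER_CUBIC)
im[:,400:]=cv2.resize(S["img"][184:259,225:275],(400,600),interpolation=cv2.INTER_CUBIC)
cv2.imwrite("pics/i.png",im[...,::-1])
for d in pinpoint("switch_tip","scene"): print(d)
p=[450.1,-321.7,-.188]; print(proj(S,W(p,[-26.4,0,130.3]))); print(get_obs()["tool_pos"])
E
```

```text
{'at': [210.1, 266.0], 'p': 0.7}
{'at': [123.8, 207.7], 'p': 0.65}
{'at': [126.1, 276.6], 'p': 0.59}
{'at': [102.5, 153.2], 'p': 0.38}
(np.float64(124.5542282652285), np.float64(204.57024131186378))
[ 385.53526408 -308.97967179  218.99055546]
```

View pics/i.png

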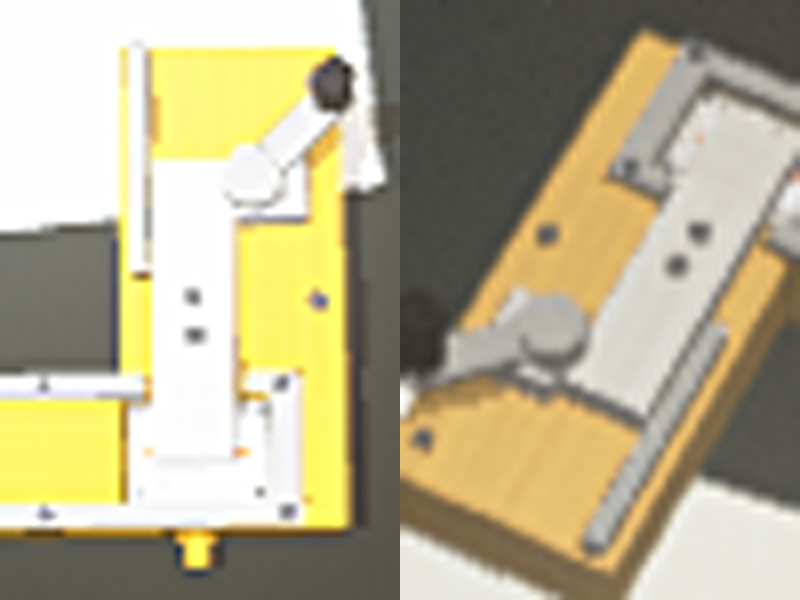

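The jaw now lies closed over the flush module, with its nose at about (195,460) in the left half. Next is the switch.

Emit:
play_rows([
  [[0,0,-1],[0,0,0]],
  [[0,0,-1],[0,0,0]],
  [[0,0,-0.6],[0,0,0]],
  [[0,0,-0.33],[0,0,0]],
  [[0,0,0],[0,0,0]],
])

```text
time: 24.78
tool_pos: [385.1, -309.3, 131.0]
tcp_rot: [-3.141, 0.001, -0.188]
contact_force: [-0.3, -0.5, -0.1]
grip_width: 0.5
finger_force: 0.0
```

Emit:
play_rows([
  [[0.33,-0.062,0],[0,0,0]],
  [[0.33,-0.062,0],[0,0,0]],
  [[0.33,-0.062,0],[0,0,0]],
  [[0.33,-0.062,0],[0,0,0]],
  [[0.33,-0.062,0],[0,0,0]],
  [[0.33,-0.062,0],[0,0,0]],
  [[0,0,0],[0,0,0]],
])

```text
time: 25.65
tool_pos: [445.3, -320.8, 131.0]
tcp_rot: [3.141, -0.001, -0.188]
contact_force: [0.2, 0.6, 0.3]
grip_width: 0.5
finger_force: 0.0
```

Emit:
play_rows([
  [[0.1,-0.02,0],[0,0,0]],
  [[0,0,0],[0,0,0]],
])

```text
time: 25.9
tool_pos: [447.4, -321.2, 131.1]
tcp_rot: [-3.141, 0.0, -0.189]
contact_force: [-0.5, 0.7, 0.1]
grip_width: 0.5
finger_force: 0.1
```

Emit:
play_rows([
  [[0.1,-0.02,0],[0,0,0]],
  [[0,0,0],[0,0,0]],
])

```text
time: 26.15
tool_pos: [450.5, -321.9, 131.2]
tcp_rot: [3.142, 0.0, -0.189]
contact_force: [-1.1, 0.4, 0.0]
grip_width: 0.4
finger_force: 0.3
```

Emit:
play_rows([
  [[0.1,-0.02,0],[0,0,0]],
  [[0,0,0],[0,0,0]],
])

```text
time: 26.4
tool_pos: [453.2, -322.4, 131.1]
tcp_rot: [-3.142, 0.001, -0.189]
contact_force: [-2.6, -0.5, -0.9]
grip_width: 0.3
finger_force: 1.2
```

Emit:
play_rows([
  [[0.07,-0.013,0],[0,0,0]],
  [[0,0,0],[0,0,0]],
])

```text
time: 26.65
tool_pos: [453.7, -322.5, 131.0]
tcp_rot: [-3.141, 0.004, -0.188]
contact_force: [-8.6, 0.0, 2.7]
grip_width: 0.3
finger_force: 4.6
```

The switch is on its stop (force rose to 8.6 N). I'll retreat and verify.

Emit:
play_rows([
  [[0.03,-0.006,0],[0,0,0]],
  [[-0.4,0.08,0],[0,0,0]],
  [[-0.9,0.17,0],[0,0,0]],
  [[-0.5,0.1,0.7],[0,0,0]],
  [[0,0,1],[0,0,0]],
  [[0,0,1],[0,0,0]],
  [[-0.5,0,1],[0,0,0]],
  [[0,0,0],[0,0,0]],
  [[0,0,0],[0,0,0]],
])

```text
time: 27.78
tool_pos: [387.5, -312.3, 241.6]
tcp_rot: [-3.141, -0.0, -0.189]
contact_force: [0.1, -0.2, -0.3]
grip_width: 0.2
finger_force: 0.0
```

```bash
python3 - <<'E'
from h import *
from fit import W
S,T=cam("scene"),cam("top")
p=[450.1,-321.7,-.188]; print(proj(S,W(p,[26.4,0,130.3])),[d["at"] for d in pinpoint("switch_tip","scene")])
o=get_obs();print(o["time"],o["tool_pos"],o["contact_force"])
cv2.imwrite("pics/j.png",cv2.resize(S["img"][90:315,120:420],(800,600),interpolation=cv2.INTER_CUBIC)[...,::-1])
E
```

```text
(np.float64(135.14122612903955), np.float64(191.83713800799327)) [[99.5, 151.9], [126.7, 275.1], [133.4, 193.2]]
28.025 [ 387.42629557 -312.27284463  241.33503514] [-0.05783522  0.22329365  0.08546005]
```

View pics/j.png

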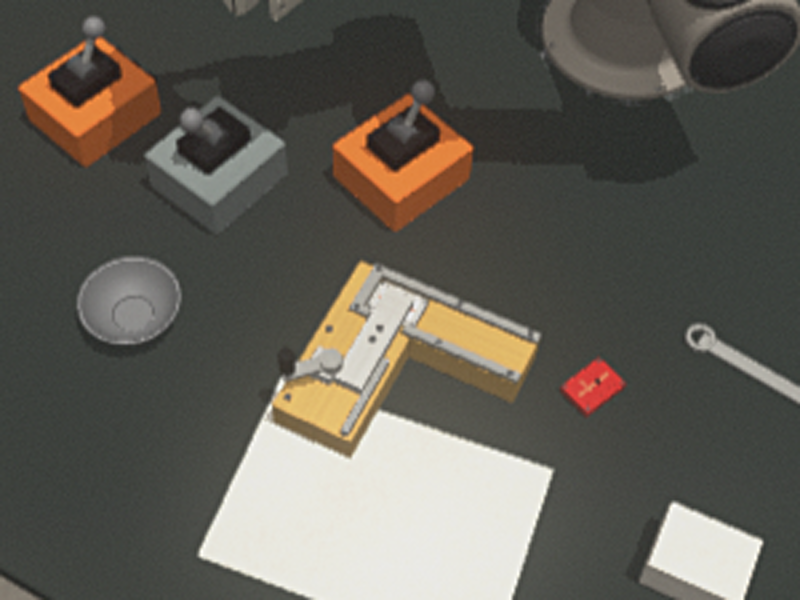

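The grey supply's lever is over, with its ball at (192,120). The jaw is closed at (385,320), and the dish, carton and wrench look undisturbed. I'm handing in.

```bash
python3 -c "
from plant import bot
print(bot.close_job())"
```

```text
the job is handed in; nothing more can be done
None
```

The job is handed in, done in the order asked: module pressed flush at the end stop, jaw cranked closed over it, then the grey supply's lever thrown fully over, by about 28 s on the robot's clock; the wrench, carton and dish were not touched.

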